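# Find the loose die bolt and hold its cap open

## Task

One of the three hold-down bolts on the die rail has come loose: tap each bolt head from above with the fingers, firmly enough that a loose one sinks (about 5 N), in order from left to right as the robot sees them, and do tap all three. Then lift the yellow cap of the bolt that sank (it has a bar handle) to about 60 degrees and finish while still holding it there, so that a fitter can get a spanner on the bolt. Leave the other two caps shut and do not disturb the spanner, bottle, tape roll and jar on the bench.

Things in the scene. Friction and masses are not known exactly. Their poses are not given: they have to be found in the camera images.
- die_rail: Grey steel die rail fixed on the bench, 180 x 350 x 40 mm (x, y, z of its own frame), carrying three small dies along its back and three capped bolts along its front. Origin: on the bench top, level with the middle bolt's axis; z up, x to the back (away from the robot), y along the rail to the left. Bolt axes at x = 0, y = +115 (left), 0 (middle), -115 mm (right); the rail reaches from x = -80 to +100 mm. The dies behind the bolts stand up to 75 mm above the bench.
- bolt_left_top (a point): Centre of the top of the left bolt's dark hexagon head (24 mm across corners, 14 mm high with its washer), 66 mm above the bench at the start; it stands upright through the window of its cap and moves with the bolt. The cap plate round it is 50.5 mm above the bench.
- bolt_left (a joint): How far this bolt has sunk, m; 0 at the start. A tight bolt does not give (under 1.5 mm at 20 N). The loose one slides down its full 7 mm under a push of about 3 N on its head and stays down. Which one is loose differs from start to start and cannot be seen before tapping.
- cap_left (a joint): Opening angle of this bolt's cap, rad; 0 shut (lying level), 1.57 would be upright, stop at 1.48. It turns about its rear edge, so that its front goes up; weight 0.22 kg, it falls shut when let go (no more than about 1.2 N at the handle).
- cap_left_grip (a point): Middle of the handle bar of the left cap: round steel bar of 10 mm diameter and 42 mm length, parallel to the rail's y, carried by two 10 mm legs at its ends (32 mm clear between them), along the front edge of the yellow cap plate (94 x 60 x 5 mm with a 36 x 38 mm window for the bolt head). Shut, it is 63 mm in front of the bolt axis, 84 mm above the bench and 33.5 mm above the cap plate, which lies under it and behind it. Moves with the cap.
- cap_left_hinge (a point): Middle of the left cap's hinge axis (parallel to the rail's y), 30 mm behind the bolt axis, 48 mm above the bench. With the cap shut the bar lies 93 mm in front of it and 36 mm above it.
- bolt_middle_top (a point): Centre of the top of the middle bolt's dark hexagon head (24 mm across corners, 14 mm high with its washer), 66 mm above the bench at the start; it stands upright through the window of its cap and moves with the bolt. The cap plate round it is 50.5 mm above the bench.
- bolt_middle (a joint): How far this bolt has sunk, m; 0 at the start. A tight bolt does not give (under 1.5 mm at 20 N). The loose one slides down its full 7 mm under a push of about 3 N on its head and stays down. Which one is loose differs from start to start and cannot be seen before tapping.
- cap_middle (a joint): Opening angle of this bolt's cap, rad; 0 shut (lying level), 1.57 would be upright, stop at 1.48. It turns about its rear edge, so that its front goes up; weight 0.22 kg, it falls shut when let go (no more than about 1.2 N at the handle).
- cap_middle_grip (a point): Middle of the handle bar of the middle cap: round steel bar of 10 mm diameter and 42 mm length, parallel to the rail's y, carried by two 10 mm legs at its ends (32 mm clear between them), along the front edge of the yellow cap plate (94 x 60 x 5 mm with a 36 x 38 mm window for the bolt head). Shut, it is 63 mm in front of the bolt axis, 84 mm above the bench and 33.5 mm above the cap plate, which lies under it and behind it. Moves with the cap.
- cap_middle_hinge (a point): Middle of the middle cap's hinge axis (parallel to the rail's y), 30 mm behind the bolt axis, 48 mm above the bench. With the cap shut the bar lies 93 mm in front of it and 36 mm above it.
- bolt_right_top (a point): Centre of the top of the right bolt's dark hexagon head (24 mm across corners, 14 mm high with its washer), 66 mm above the bench at the start; it stands upright through the window of its cap and moves with the bolt. The cap plate round it is 50.5 mm above the bench.
- bolt_right (a joint): How far this bolt has sunk, m; 0 at the start. A tight bolt does not give (under 1.5 mm at 20 N). The loose one slides down its full 7 mm under a push of about 3 N on its head and stays down. Which one is loose differs from start to start and cannot be seen before tapping.
- cap_right (a joint): Opening angle of this bolt's cap, rad; 0 shut (lying level), 1.57 would be upright, stop at 1.48. It turns about its rear edge, so that its front goes up; weight 0.22 kg, it falls shut when let go (no more than about 1.2 N at the handle).
- cap_right_grip (a point): Middle of the handle bar of the right cap: round steel bar of 10 mm diameter and 42 mm length, parallel to the rail's y, carried by two 10 mm legs at its ends (32 mm clear between them), along the front edge of the yellow cap plate (94 x 60 x 5 mm with a 36 x 38 mm window for the bolt head). Shut, it is 63 mm in front of the bolt axis, 84 mm above the bench and 33.5 mm above the cap plate, which lies under it and behind it. Moves with the cap.
- cap_right_hinge (a point): Middle of the right cap's hinge axis (parallel to the rail's y), 30 mm behind the bolt axis, 48 mm above the bench. With the cap shut the bar lies 93 mm in front of it and 36 mm above it.
- spanner: Open-end spanner, 26 x 154 x 6 mm, lying on the bench; origin at the centre of its underside, long axis y. Bystander.
- oil_bottle: Oil bottle with a red cap, 38 mm diameter, 105 mm high, standing; origin at the centre of its foot. Bystander.
- tape_black: Roll of black tape, 52 mm diameter, 18 mm high, lying flat; origin at the centre of its underside. Bystander.
- flux_jar: White jar with a blue lid, 56 mm diameter, 55 mm high, standing; origin at the centre of its foot. Bystander.

How it is judged:
By the outcome, as a careful person would: the job done as asked, in the order asked, and still so for the second after the job is handed in, while the arm keeps its last pose, push and grip.
It also fails if it takes over 48 s, if anything falls off the work surface, if the arm or the gripper's body presses on something with over 40 N, if the wrist force passes 120 N, or if a joint passes its speed limit or range.

## Robot

A 7-joint arm with a two-finger parallel gripper is mounted at the origin on a cart in front of the work surface, level with it; the furniture and walls round the work are solid. World frame = base frame: x ahead of the robot, y to its left, z up, the work surface at z = 0. Lengths are in m, angles in rad, forces in N, time in s.
With the tool pointing down it reaches from about 0.425 to 0.925 m from the base axis. Payload 6.8 kg.
Tool frame: the origin (TCP) lies on the mounting face of the last link; the fingertips stand 173 mm ahead of it and the grasp point (between the pads) lies 155 mm ahead of it; z points along the fingers, y is the line along which they close (so a half turn about z gives the same grasp; the last joint's range is limited). The gripper opens to 85 mm and grips with 20 to 120 N. Pads are 22 mm wide; open, the fingers measure 114 mm over their backs; the gripper's body (76 mm by 85 mm) begins 54 mm behind the grasp point. The pads swing forward as they close: fully open they stand 13 mm farther back than shut.
Start: joints at [1.204, 0.477, 0.022, 1.555, -0.011, 1.109, -0.083], TCP at [0.173, -0.653, 0.405] pointing down, gripper open.
Joint ranges: [-2.96, 2.96], [-0.34, 2.1], [-1.41, 1.46], [0.24, 2.44], [-1.37, 4.51], [0.17, 1.92], [-2.96, 2.96]. Speed limits (rad/s): [2.39, 2.39, 3.14, 3.14, 3.14, 3.14, 3.14].

## Interface

Orientations are given as a rotation vector (axis times angle).
In Python, from bench import r gives the robot as it stands.
- The arm moves only by the tool arm_command, never from a script. Its argument "plan" is a list of rows, each an object of numbers: "claw": the closure, from 0 (fully open) to 1 (shut); "tx", "ty", "tz": the shift along the tool's x, y, z in m; "ax", "ay", "az": the turn, a rotation vector about the tool's x, y, z in degrees. A call has exactly 10 rows; each row shifts and turns the commanded pose from where the row before left it, along the tool's axes as they then stand; what a row does not reach is not made up. A row lasts 1/12 s, in which the tool goes at most 41.7 mm and 7.16 degrees, less where a joint would pass 70% of its speed; a pose out of reach is approached as far as the arm can. A call is refused whole if a number of a shift passes 0.0417 or a number of a turn 7.16, either way. A call with a gripper value outside its range is refused whole. The fingers move at their own pace and stop on an object; "squeeze" is the grip in N (left out, the last holds). Time passes only in rows, so rows that do not move let the fingers close, or fill a call up. It gives the time, the measured TCP pose, the force, the opening and the grip force at its end, in the units of the state.
- r.get_obs(): the state, without advancing time (a new reading comes with each control period).
- r.grab_frame(name): name is "side" or "top" or "wrist"; returns the picture (420x560x3 uint8, red, green, blue); there is no depth.
- r.camera_model(name): a dict with "fx", "fy", "cx", "cy" (pixels), "position" and "orientation" of the camera in the world; the wrist camera has in their place "tool_from_camera" (4x4, takes a point from camera to tool coordinates, whose origin is the TCP and whose axes are the flange's). Camera axes: x right, y up, looking along -z (the intrinsics and any distortion apply to the point x, -y, -z); pixel columns grow to the right and rows downward; lengths in m; the calibration is good to about 2 mm. A picture is of the moment at which its call begins: read the wrist's pose just before it. camera_model takes no time and is no camera call.
- r.hand_in(): hands the job in; it is judged then, once.
Trained networks look in the newest picture that a camera, given by its name, has taken for a name from the list of things; names that differ only in an ending like _2 or _b are one class to them, and where a whole thing is asked for, a point or a joint stands for the part that bears it (a point fixed in the world has none). Each returns a list of dicts, best first, with "confidence" (0 to 1); they miss things now and then, are a little off and sometimes report something else, mostly with a low value. They report only what shows in the picture. A call takes as long as a camera call.
- r.boxes_of(target, camera): "location" ([x, y, z] in m, in the coordinates of the camera as it stood for that picture, good to about 4 mm: the middle of the surface that is visible of it).
- r.tip_of(target, camera): "location" ([x, y, z] in m, in the coordinates of the camera as it stood for that picture, good to about 4 mm: a listed point, or the origin of a listed thing).
The state is a dict: "clock": time; "joints": joint angles; "qvel": joint speeds; "tau": joint torques, N m; "tcp_pos": TCP position; "orientation": TCP orientation; "contact_force": force on the tool from outside, world axes, zero at the start; "moment": the same for the moment, N m; "grip_width": finger opening in m; "gripper_force": force on a finger pad.
Only numpy, scipy, OpenCV 4.12 (cv2) and the standard library are available. Lean on these libraries where they do the work, as an engineer would, in place of code of your own. Each camera call takes 0.05 s, during which the arm holds its last target. There are 200 camera calls.

## Working session

There is one attempt and no reset: what is moved stays moved. The work goes in short steps, Python scripts to look and compute and a tool call to move; the robot and the scene stay as the last step left them, time stands still between calls to the robot, and variables do not carry over. Pictures are saved under pics/ and viewed, at most 10 in all, crops included, and the job is handed in when it is done.

Besides the shell and the picture viewer there is one more tool, called after ">>>" by a JSON object that holds its "fn" and its "kwargs". arm_command: Moves the arm, as the interface text tells. Its arguments: {"type":"object","properties":{"plan":{"type":"array","items":{"type":"object","properties":{"claw":{"type":"number"},"tx":{"type":"number"},"ty":{"type":"number"},"tz":{"type":"number"},"ax":{"type":"number"},"ay":{"type":"number"},"az":{"type":"number"}}}},"squeeze":{"type":"number"}},"required":["plan"]}

```bash
mkdir -p pics; cat > h.py <<'E'
import numpy as np, cv2
from scipy.spatial.transform import Rotation as R
from bench import r
def cam(name):
    m=r.camera_model(name)
    if 'tool_from_camera' in m:
        o=r.get_obs(); T=np.eye(4); T[:3,:3]=R.from_rotvec(o['orientation']).as_matrix(); T[:3,3]=o['tcp_pos']
        return T@np.array(m['tool_from_camera'])
    T=np.eye(4); q=np.array(m['orientation']); T[:3,:3]=R.from_rotvec(q).as_matrix() if q.size==3 else (q if q.shape==(3,3) else R.from_quat(q).as_matrix()); T[:3,3]=m['position']; return T
def find(fn,t,name,T):
    return [(round(d['confidence'],2),np.round((T@np.append(d['location'],1))[:3],4)) for d in fn(t,name)[:2]]
E
python3 - <<'E'
from h import *
print({k:np.round(v,3) for k,v in r.get_obs().items()})
for n in ['top','side']:
    print(n,r.camera_model(n))
    f=r.grab_frame(n); cv2.imwrite(f'pics/{n}0.png',f[:,:,::-1]); T=cam(n)
    for t in ['die_rail','bolt_left_top','bolt_middle_top','bolt_right_top','cap_left_grip','cap_middle_grip','cap_right_grip']: print(t,find(r.tip_of,t,n,T))
E
```

```text
{'clock': np.float64(0.0), 'joints': array([ 1.204,  0.478,  0.022,  1.556, -0.011,  1.109, -0.083]), 'qvel': array([-0.002,  0.   , -0.   , -0.   , -0.   ,  0.001,  0.001]), 'tau': array([ 0.0000e+00, -5.9645e+01,  1.6080e+00, -2.8120e+01,  1.2000e-02,
        9.0000e-03,  0.0000e+00]), 'tcp_pos': array([ 0.173, -0.652,  0.404]), 'orientation': array([-3.114e+00, -4.050e-01,  1.000e-03]), 'contact_force': array([ 0.539, -0.265,  0.128]), 'moment': array([ 0.008,  0.046, -0.028]), 'gripper_force': np.float64(0.0), 'grip_width': np.float64(0.085)}
top {'fx': 497.73308840730994, 'fy': 497.73308840730994, 'cx': 282.43178613507433, 'cy': 211.21928583153237, 'position': array([ 0.35814099, -0.03698985,  1.50695029]), 'orientation': array([ 0.11829958, -0.12873499, -1.5592161 ])}
die_rail [(0.71, array([ 5.791e-01,  4.710e-02, -4.000e-04])), (0.36, array([0.5749, 0.0518, 0.0677]))]
bolt_left_top [(0.48, array([0.5673, 0.1655, 0.067 ])), (0.25, array([0.5053, 0.1592, 0.0822]))]
bolt_middle_top [(0.46, array([0.5782, 0.0514, 0.0646]))]
bolt_right_top [(0.5, array([ 0.5891, -0.0665,  0.0658])
[... 234 characters left out ...]
5216, -0.0725,  0.0842]))]
side {'fx': 420.85117652607215, 'fy': 420.85117652607215, 'cx': 281.6891599634301, 'cy': 210.6934614729181, 'position': array([0.02089101, 0.94394738, 0.49248789]), 'orientation': array([ 0.39023839, -1.55337818, -2.17609912])}
die_rail [(0.69, array([ 0.576 ,  0.0489, -0.0011]))]
bolt_left_top [(0.51, array([0.5643, 0.1686, 0.0651]))]
bolt_middle_top [(0.38, array([0.5758, 0.0525, 0.0646]))]
bolt_right_top [(0.51, array([ 0.5868, -0.0648,  0.0681]))]
cap_left_grip [(0.92, array([0.5054, 0.1585, 0.0781]))]
cap_middle_grip [(0.83, array([0.5206, 0.0404, 0.0833])), (0.52, array([ 0.4903, -0.4451, -0.0022]))]
cap_right_grip [(0.56, array([ 0.5279, -0.0656,  0.0796]))]
```

View pics/top0.png

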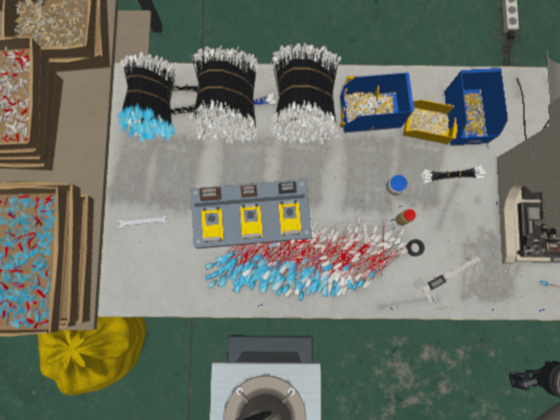

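View pics/side0.png

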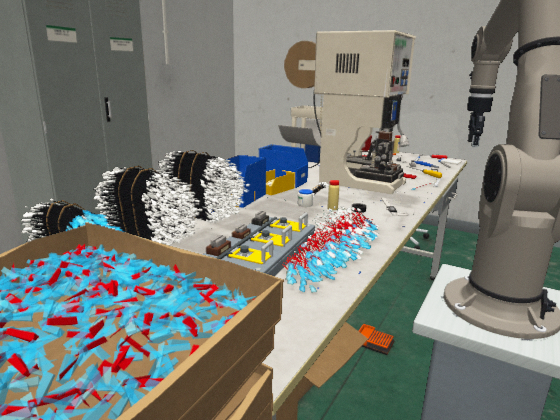

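```bash
python3 - <<'E'
from h import *
from scipy.optimize import least_squares
# rail fit
L={'bl':(0,.115),'bm':(0,0),'br':(0,-.115),'gl':(-.063,.115),'gm':(-.063,0),'gr':(-.063,-.115)}
obs=[('bl',.5673,.1655),('bm',.5782,.0514),('br',.5891,-.0665),('gl',.5033,.1602),('gm',.5159,.0434),('gr',.5216,-.0725),('bl',.5643,.1686),('bm',.5758,.0525),('br',.5868,-.0648),('gl',.5054,.1585),('gm',.5206,.0404),('gr',.5279,-.0656),('bm',.5791,.0471),('bm',.576,.0489)]
def P(p,k): c,s=np.cos(p[2]),np.sin(p[2]); a,b=L[k]; return p[0]+c*a-s*b,p[1]+s*a+c*b
f=lambda p:np.concatenate([np.subtract(P(p,k),(x,y)) for k,x,y in obs])
s=least_squares(f,[.577,.05,.1],loss='soft_l1',f_scale=.003);print(s.x,np.degrees(s.x[2]))
for k in L: print(k,np.round(P(s.x,k),4))
print(np.round(R.from_rotvec(r.get_obs()['orientation']).as_matrix(),3))
E
```

```text
[0.57762691 0.05007185 0.09383395] 5.376289186656365
bl [0.5669 0.1646]
bm [0.5776 0.0501]
br [ 0.5884 -0.0644]
gl [0.5041 0.1587]
gm [0.5149 0.0442]
gr [ 0.5257 -0.0703]
[[ 0.967  0.256 -0.   ]
 [ 0.256 -0.967 -0.   ]
 [-0.     0.    -1.   ]]
```

The top view shows the caps at about (212,220), (250,219) and (289,217). The bottle (405,215), jar (398,184), tape (415,247) and spanner (142,221) all stand clear of them. The network fit agrees with the picture.

```bash
cat > sim.py <<'E'
import numpy as np
from scipy.spatial.transform import Rotation as R
def sim(rows,p,M):
    M=np.array(M);p=np.array(p)
    for n,s,a in rows:
        for _ in range(n):
            p=p+M@np.array(s); M=M@R.from_rotvec(a,degrees=True).as_matrix()
    return p,M
E
python3 - <<'E'
from h import *; from sim import *
from scipy.optimize import fsolve
o=r.get_obs();M=R.from_rotvec(o['orientation']).as_matrix();p=o['tcp_pos']
yaw=np.degrees(np.arctan2(M[1,0],M[0,0]));a=(95.4-yaw)/29;print(yaw,a)
f=lambda s:(sim([(29,(s[0],s[1],.004),(0,0,-a))],p,M)[0]-[.5669,.1646,0])[:2]
s=fsolve(f,[.03,0]);print(s,sim([(29,(s[0],s[1],.004),(0,0,-a))],p,M))
for k in (5,10,15,20,25): print(sim([(k,(s[0],s[1],.004),(0,0,-a))],p,M)[0])
E
```

```text
14.82702101194224 2.7783785857950956
[ 0.03344277 -0.00621311] (array([0.5669    , 0.1646    , 0.28870473]), array([[-9.41083133e-02,  9.95561965e-01, -1.28980956e-06],
       [ 9.95561965e-01,  9.41083133e-02, -8.56297852e-06],
       [-8.40359392e-06, -2.08993281e-06, -1.00000000e+00]]))
[ 0.31832326 -0.56537463  0.3847113 ]
[ 0.43871941 -0.4458151   0.36471012]
[ 0.52688885 -0.30084663  0.34470876]
[ 0.57767375 -0.13894976  0.32470731]
[0.58810325 0.03040468 0.30470585]
```

>>> {"fn": "arm_command", "kwargs": {"plan": [{"claw": 1, "tx": 0.0334, "ty": -0.0062, "tz": 0.004, "az": -2.78}, {"claw": 1, "tx": 0.0334, "ty": -0.0062, "tz": 0.004, "az": -2.78}, {"claw": 1, "tx": 0.0334, "ty": -0.0062, "tz": 0.004, "az": -2.78}, {"claw": 1, "tx": 0.0334, "ty": -0.0062, "tz": 0.004, "az": -2.78}, {"claw": 1, "tx": 0.0334, "ty": -0.0062, "tz": 0.004, "az": -2.78}, {"claw": 1, "tx": 0.0334, "ty": -0.0062, "tz": 0.004, "az": -2.78}, {"claw": 1, "tx": 0.0334, "ty": -0.0062, "tz": 0.004, "az": -2.78}, {"claw": 1, "tx": 0.0334, "ty": -0.0062, "tz": 0.004, "az": -2.78}, {"claw": 1, "tx": 0.0334, "ty": -0.0062, "tz": 0.004, "az": -2.78}, {"claw": 1, "tx": 0.0334, "ty": -0.0062, "tz": 0.004, "az": -2.78}], "squeeze": 30}}

```text
invalid input at $.plan[0]: expected keys claw, tx, ty, tz, ax, ay, az
```

>>> {"fn": "arm_command", "kwargs": {"plan": [{"claw": 1, "tx": 0.0334, "ty": -0.0062, "tz": 0.004, "az": -2.78}, {"claw": 1, "tx": 0.0334, "ty": -0.0062, "tz": 0.004, "az": -2.78}, {"claw": 1, "tx": 0.0334, "ty": -0.0062, "tz": 0.004, "az": -2.78}, {"claw": 1, "tx": 0.0334, "ty": -0.0062, "tz": 0.004, "az": -2.78}, {"claw": 1, "tx": 0.0334, "ty": -0.0062, "tz": 0.004, "az": -2.78}, {"claw": 1, "tx": 0.0334, "ty": -0.0062, "tz": 0.004, "az": -2.78}, {"claw": 1, "tx": 0.0334, "ty": -0.0062, "tz": 0.004, "az": -2.78}, {"claw": 1, "tx": 0.0334, "ty": -0.0062, "tz": 0.004, "az": -2.78}, {"claw": 1, "tx": 0.0334, "ty": -0.0062, "tz": 0.004, "az": -2.78}, {"claw": 1, "tx": 0.0334, "ty": -0.0062, "tz": 0.004, "az": -2.78}]}}

```text
invalid input at $.plan[0]: expected keys claw, tx, ty, tz, ax, ay, az
```

>>> {"fn": "arm_command", "kwargs": {"plan": [{"claw": 1, "tx": 0.0334, "ty": -0.0062, "tz": 0.004, "az": -2.78}, {"claw": 1, "tx": 0.0334, "ty": -0.0062, "tz": 0.004, "az": -2.78}, {"claw": 1, "tx": 0.0334, "ty": -0.0062, "tz": 0.004, "az": -2.78}, {"claw": 1, "tx": 0.0334, "ty": -0.0062, "tz": 0.004, "az": -2.78}, {"claw": 1, "tx": 0.0334, "ty": -0.0062, "tz": 0.004, "az": -2.78}, {"claw": 1, "tx": 0.0334, "ty": -0.0062, "tz": 0.004, "az": -2.78}, {"claw": 1, "tx": 0.0334, "ty": -0.0062, "tz": 0.004, "az": -2.78}, {"claw": 1, "tx": 0.0334, "ty": -0.0062, "tz": 0.004, "az": -2.78}, {"claw": 1, "tx": 0.0334, "ty": -0.0062, "tz": 0.004, "az": -2.78}, {"claw": 1}]}}

```text
invalid input at $.plan[0]: expected keys claw, tx, ty, tz, ax, ay, az
```

```bash
python3 - <<'E'
from h import *
o=r.get_obs();print(o['clock'],o['tcp_pos'],o['contact_force'],o['grip_width'],np.abs(o['qvel']).max(),o['joints'].round(2)); T=cam('wrist')
f=r.grab_frame('wrist'); cv2.imwrite('pics/w1.png',f[:,:,::-1])
for t in ['bolt_left_top','bolt_middle_top','cap_left_grip','cap_middle_grip']: print(t,find(r.tip_of,t,'wrist',T))
print(np.round(R.from_rotvec(o['orientation']).as_matrix(),3))
E
```

```text
0.8 [ 0.17274348 -0.6525311   0.40471223] [ 0.33176323  0.54286335 -0.34472687] 0.08527441330339568 0.001534139016857594 [ 1.2   0.48  0.02  1.56 -0.01  1.11 -0.08]
bolt_left_top []
bolt_middle_top []
cap_left_grip []
cap_middle_grip []
[[ 0.967  0.256 -0.   ]
 [ 0.256 -0.967 -0.   ]
 [-0.     0.    -1.   ]]
```

View pics/w1.png

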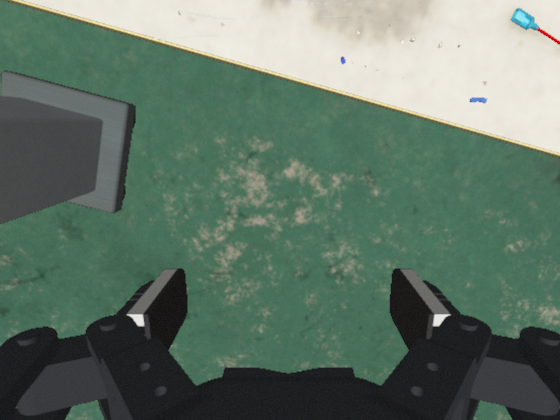

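The calls were refused because every row needs all seven keys, so the arm has not moved. The picture shows only the floor and the bench edge under the open fingers at (165,300) and (415,300).

>>> {"fn": "arm_command", "kwargs": {"plan": [{"claw": 1, "tx": 0.0334, "ty": -0.0062, "tz": 0.004, "ax": 0, "ay": 0, "az": -2.78}, {"claw": 1, "tx": 0.0334, "ty": -0.0062, "tz": 0.004, "ax": 0, "ay": 0, "az": -2.78}, {"claw": 1, "tx": 0.0334, "ty": -0.0062, "tz": 0.004, "ax": 0, "ay": 0, "az": -2.78}, {"claw": 1, "tx": 0.0334, "ty": -0.0062, "tz": 0.004, "ax": 0, "ay": 0, "az": -2.78}, {"claw": 1, "tx": 0.0334, "ty": -0.0062, "tz": 0.004, "ax": 0, "ay": 0, "az": -2.78}, {"claw": 1, "tx": 0.0334, "ty": -0.0062, "tz": 0.004, "ax": 0, "ay": 0, "az": -2.78}, {"claw": 1, "tx": 0.0334, "ty": -0.0062, "tz": 0.004, "ax": 0, "ay": 0, "az": -2.78}, {"claw": 1, "tx": 0.0334, "ty": -0.0062, "tz": 0.004, "ax": 0, "ay": 0, "az": -2.78}, {"claw": 1, "tx": 0.0334, "ty": -0.0062, "tz": 0.004, "ax": 0, "ay": 0, "az": -2.78}, {"claw": 1, "tx": 0.0334, "ty": -0.0062, "tz": 0.004, "ax": 0, "ay": 0, "az": -2.78}], "squeeze": 30}}

```text
clock: 1.88
tcp_pos: [0.4395, -0.4449, 0.3647]
orientation: [2.925, 1.145, 0.001]
contact_force: [-0.0, 0.2, 0.7]
grip_width: -0.0001
gripper_force: 0.0
```

>>> {"fn": "arm_command", "kwargs": {"plan": [{"claw": 1, "tx": 0.0334, "ty": -0.0062, "tz": 0.004, "ax": 0, "ay": 0, "az": -2.78}, {"claw": 1, "tx": 0.0334, "ty": -0.0062, "tz": 0.004, "ax": 0, "ay": 0, "az": -2.78}, {"claw": 1, "tx": 0.0334, "ty": -0.0062, "tz": 0.004, "ax": 0, "ay": 0, "az": -2.78}, {"claw": 1, "tx": 0.0334, "ty": -0.0062, "tz": 0.004, "ax": 0, "ay": 0, "az": -2.78}, {"claw": 1, "tx": 0.0334, "ty": -0.0062, "tz": 0.004, "ax": 0, "ay": 0, "az": -2.78}, {"claw": 1, "tx": 0.0334, "ty": -0.0062, "tz": 0.004, "ax": 0, "ay": 0, "az": -2.78}, {"claw": 1, "tx": 0.0334, "ty": -0.0062, "tz": 0.004, "ax": 0, "ay": 0, "az": -2.78}, {"claw": 1, "tx": 0.0334, "ty": -0.0062, "tz": 0.004, "ax": 0, "ay": 0, "az": -2.78}, {"claw": 1, "tx": 0.0334, "ty": -0.0062, "tz": 0.004, "ax": 0, "ay": 0, "az": -2.78}, {"claw": 1, "tx": 0.0334, "ty": -0.0062, "tz": 0.004, "ax": 0, "ay": 0, "az": -2.78}]}}

```text
clock: 2.72
tcp_pos: [0.5776, -0.1381, 0.3247]
orientation: [2.564, 1.814, 0.001]
contact_force: [1.1, -0.7, 0.4]
grip_width: -0.0003
gripper_force: 0.0
```

>>> {"fn": "arm_command", "kwargs": {"plan": [{"claw": 1, "tx": 0.0334, "ty": -0.0062, "tz": 0.004, "ax": 0, "ay": 0, "az": -2.78}, {"claw": 1, "tx": 0.0334, "ty": -0.0062, "tz": 0.004, "ax": 0, "ay": 0, "az": -2.78}, {"claw": 1, "tx": 0.0334, "ty": -0.0062, "tz": 0.004, "ax": 0, "ay": 0, "az": -2.78}, {"claw": 1, "tx": 0.0334, "ty": -0.0062, "tz": 0.004, "ax": 0, "ay": 0, "az": -2.78}, {"claw": 1, "tx": 0.0334, "ty": -0.0062, "tz": 0.004, "ax": 0, "ay": 0, "az": -2.78}, {"claw": 1, "tx": 0.0334, "ty": -0.0062, "tz": 0.004, "ax": 0, "ay": 0, "az": -2.78}, {"claw": 1, "tx": 0.0334, "ty": -0.0062, "tz": 0.004, "ax": 0, "ay": 0, "az": -2.78}, {"claw": 1, "tx": 0.0334, "ty": -0.0062, "tz": 0.004, "ax": 0, "ay": 0, "az": -2.78}, {"claw": 1, "tx": 0.0334, "ty": -0.0062, "tz": 0.004, "ax": 0, "ay": 0, "az": -2.78}, {"claw": 1, "tx": 0, "ty": 0, "tz": 0, "ax": 0, "ay": 0, "az": 0}]}}

```text
clock: 3.55
tcp_pos: [0.5635, 0.1717, 0.2887]
orientation: [-2.096, -2.334, -0.005]
contact_force: [0.0, 1.8, 1.7]
grip_width: -0.0004
gripper_force: 0.0
```

```bash
python3 - <<'E'
from h import *
o=r.get_obs();print(o['clock'],o['tcp_pos'],o['contact_force'],o['grip_width'],o['joints'].round(2)); T=cam('wrist')
f=r.grab_frame('wrist'); cv2.imwrite('pics/w2.png',f[:,:,::-1])
for t in ['bolt_left_top','bolt_middle_top','cap_left_grip','cap_middle_grip']: print(t,find(r.tip_of,t,'wrist',T))
print(np.round(R.from_rotvec(o['orientation']).as_matrix(),3))
E
```

```text
3.55 [0.56354207 0.1717037  0.28871676] [0.03005524 1.77359809 1.7021191 ] -0.00037047221893808657 [-0.01  0.52 -0.51  1.84  0.32  0.86 -0.57]
bolt_left_top [(0.82, array([0.5701, 0.1624, 0.0645]))]
bolt_middle_top []
cap_left_grip [(0.83, array([0.5043, 0.1569, 0.0793]))]
cap_middle_grip []
[[-0.107  0.994 -0.001]
 [ 0.994  0.107  0.005]
 [ 0.005 -0.    -1.   ]]
```

View pics/w2.png

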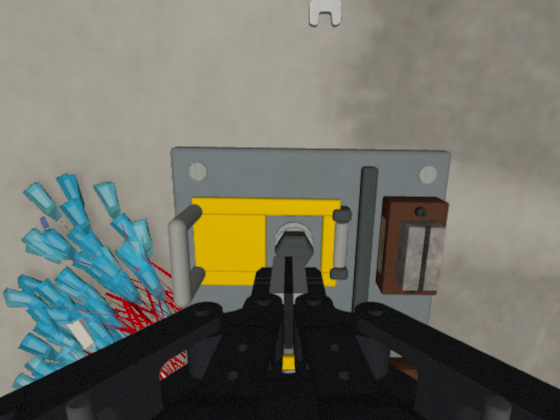

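The bolt head at (293,245) lies just beyond the closed fingertips at (290,262), with the handle bar at (185,255). This agrees with the fit. I'll descend now.

>>> {"fn": "arm_command", "kwargs": {"plan": [{"claw": 1, "tx": 0, "ty": 0.001, "tz": 0.012, "ax": 0, "ay": 0, "az": 0}, {"claw": 1, "tx": 0, "ty": 0, "tz": 0.012, "ax": 0, "ay": 0, "az": 0}, {"claw": 1, "tx": 0, "ty": 0, "tz": 0.012, "ax": 0, "ay": 0, "az": 0}, {"claw": 1, "tx": 0, "ty": 0, "tz": 0.007, "ax": 0, "ay": 0, "az": 0}, {"claw": 1, "tx": 0, "ty": 0, "tz": 0.001, "ax": 0, "ay": 0, "az": 0}, {"claw": 1, "tx": 0, "ty": 0, "tz": 0.001, "ax": 0, "ay": 0, "az": 0}, {"claw": 1, "tx": 0, "ty": 0, "tz": 0.001, "ax": 0, "ay": 0, "az": 0}, {"claw": 1, "tx": 0, "ty": 0, "tz": 0.001, "ax": 0, "ay": 0, "az": 0}, {"claw": 1, "tx": 0, "ty": 0, "tz": 0.001, "ax": 0, "ay": 0, "az": 0}, {"claw": 1, "tx": 0, "ty": 0, "tz": 0.001, "ax": 0, "ay": 0, "az": 0}]}}

```text
clock: 4.63
tcp_pos: [0.5673, 0.1637, 0.2401]
orientation: [2.113, 2.324, 0.001]
contact_force: [-0.7, 0.2, -0.7]
grip_width: 0.0005
gripper_force: 0.0
```

>>> {"fn": "arm_command", "kwargs": {"plan": [{"claw": 1, "tx": 0, "ty": 0, "tz": 0.0005, "ax": 0, "ay": 0, "az": 0}, {"claw": 1, "tx": 0, "ty": 0, "tz": 0.0005, "ax": 0, "ay": 0, "az": 0}, {"claw": 1, "tx": 0, "ty": 0, "tz": 0.0005, "ax": 0, "ay": 0, "az": 0}, {"claw": 1, "tx": 0, "ty": 0, "tz": 0.0005, "ax": 0, "ay": 0, "az": 0}, {"claw": 1, "tx": 0, "ty": 0, "tz": 0.0005, "ax": 0, "ay": 0, "az": 0}, {"claw": 1, "tx": 0, "ty": 0, "tz": 0, "ax": 0, "ay": 0, "az": 0}, {"claw": 1, "tx": 0, "ty": 0, "tz": 0, "ax": 0, "ay": 0, "az": 0}, {"claw": 1, "tx": 0, "ty": 0, "tz": 0, "ax": 0, "ay": 0, "az": 0}, {"claw": 1, "tx": 0, "ty": 0, "tz": 0, "ax": 0, "ay": 0, "az": 0}, {"claw": 1, "tx": 0, "ty": 0, "tz": 0, "ax": 0, "ay": 0, "az": 0}]}}

```text
clock: 5.47
tcp_pos: [0.5673, 0.1638, 0.2389]
orientation: [2.113, 2.324, 0.0]
contact_force: [-5.4, -2.3, 13.9]
grip_width: 0.0001
gripper_force: 7.1
```

The left bolt is tight: it held 14 N with no sinking. Next is the middle bolt.

>>> {"fn": "arm_command", "kwargs": {"plan": [{"claw": 1, "tx": 0, "ty": 0, "tz": -0.015, "ax": 0, "ay": 0, "az": 0}, {"claw": 1, "tx": 0, "ty": 0, "tz": -0.015, "ax": 0, "ay": 0, "az": 0}, {"claw": 1, "tx": -0.029, "ty": 0, "tz": 0, "ax": 0, "ay": 0, "az": 0}, {"claw": 1, "tx": -0.029, "ty": 0, "tz": 0, "ax": 0, "ay": 0, "az": 0}, {"claw": 1, "tx": -0.029, "ty": 0, "tz": 0, "ax": 0, "ay": 0, "az": 0}, {"claw": 1, "tx": -0.028, "ty": 0, "tz": 0, "ax": 0, "ay": 0, "az": 0}, {"claw": 1, "tx": 0, "ty": 0, "tz": 0.01, "ax": 0, "ay": 0, "az": 0}, {"claw": 1, "tx": 0, "ty": 0, "tz": 0.01, "ax": 0, "ay": 0, "az": 0}, {"claw": 1, "tx": 0, "ty": 0, "tz": 0.005, "ax": 0, "ay": 0, "az": 0}, {"claw": 1, "tx": 0, "ty": 0, "tz": 0.002, "ax": 0, "ay": 0, "az": 0}]}}

```text
clock: 6.3
tcp_pos: [0.5774, 0.0504, 0.239]
orientation: [-2.11, -2.325, 0.002]
contact_force: [-2.1, -0.8, 5.1]
grip_width: -0.0001
gripper_force: 2.8
```

>>> {"fn": "arm_command", "kwargs": {"plan": [{"claw": 1, "tx": 0, "ty": 0, "tz": 0.0005, "ax": 0, "ay": 0, "az": 0}, {"claw": 1, "tx": 0, "ty": 0, "tz": 0.0005, "ax": 0, "ay": 0, "az": 0}, {"claw": 1, "tx": 0, "ty": 0, "tz": 0.0005, "ax": 0, "ay": 0, "az": 0}, {"claw": 1, "tx": 0, "ty": 0, "tz": 0.0005, "ax": 0, "ay": 0, "az": 0}, {"claw": 1, "tx": 0, "ty": 0, "tz": 0.0005, "ax": 0, "ay": 0, "az": 0}, {"claw": 1, "tx": 0, "ty": 0, "tz": 0, "ax": 0, "ay": 0, "az": 0}, {"claw": 1, "tx": 0, "ty": 0, "tz": 0, "ax": 0, "ay": 0, "az": 0}, {"claw": 1, "tx": 0, "ty": 0, "tz": 0, "ax": 0, "ay": 0, "az": 0}, {"claw": 1, "tx": 0, "ty": 0, "tz": 0, "ax": 0, "ay": 0, "az": 0}, {"claw": 1, "tx": 0, "ty": 0, "tz": 0, "ax": 0, "ay": 0, "az": 0}]}}

```text
clock: 7.13
tcp_pos: [0.5781, 0.0503, 0.2389]
orientation: [2.112, 2.325, 0.002]
contact_force: [-3.5, 1.5, 8.9]
grip_width: -0.0004
gripper_force: 4.4
```

The middle bolt is tight too, at 9 N with no sinking. The right bolt is next.

>>> {"fn": "arm_command", "kwargs": {"plan": [{"claw": 1, "tx": 0, "ty": 0, "tz": -0.015, "ax": 0, "ay": 0, "az": 0}, {"claw": 1, "tx": 0, "ty": 0, "tz": -0.015, "ax": 0, "ay": 0, "az": 0}, {"claw": 1, "tx": -0.029, "ty": 0, "tz": 0, "ax": 0, "ay": 0, "az": 0}, {"claw": 1, "tx": -0.029, "ty": 0, "tz": 0, "ax": 0, "ay": 0, "az": 0}, {"claw": 1, "tx": -0.029, "ty": 0, "tz": 0, "ax": 0, "ay": 0, "az": 0}, {"claw": 1, "tx": -0.028, "ty": 0, "tz": 0, "ax": 0, "ay": 0, "az": 0}, {"claw": 1, "tx": 0, "ty": 0, "tz": 0.01, "ax": 0, "ay": 0, "az": 0}, {"claw": 1, "tx": 0, "ty": 0, "tz": 0.01, "ax": 0, "ay": 0, "az": 0}, {"claw": 1, "tx": 0, "ty": 0, "tz": 0.005, "ax": 0, "ay": 0, "az": 0}, {"claw": 1, "tx": 0, "ty": 0, "tz": 0.002, "ax": 0, "ay": 0, "az": 0}]}}

```text
clock: 7.97
tcp_pos: [0.5884, -0.0637, 0.2395]
orientation: [-2.109, -2.325, 0.001]
contact_force: [-1.3, 0.0, 1.7]
grip_width: -0.0001
gripper_force: 0.7
```

>>> {"fn": "arm_command", "kwargs": {"plan": [{"claw": 1, "tx": 0, "ty": 0, "tz": 0.0005, "ax": 0, "ay": 0, "az": 0}, {"claw": 1, "tx": 0, "ty": 0, "tz": 0.0005, "ax": 0, "ay": 0, "az": 0}, {"claw": 1, "tx": 0, "ty": 0, "tz": 0.0005, "ax": 0, "ay": 0, "az": 0}, {"claw": 1, "tx": 0, "ty": 0, "tz": 0.0005, "ax": 0, "ay": 0, "az": 0}, {"claw": 1, "tx": 0, "ty": 0, "tz": 0.0005, "ax": 0, "ay": 0, "az": 0}, {"claw": 1, "tx": 0, "ty": 0, "tz": 0, "ax": 0, "ay": 0, "az": 0}, {"claw": 1, "tx": 0, "ty": 0, "tz": 0, "ax": 0, "ay": 0, "az": 0}, {"claw": 1, "tx": 0, "ty": 0, "tz": 0, "ax": 0, "ay": 0, "az": 0}, {"claw": 1, "tx": 0, "ty": 0, "tz": 0, "ax": 0, "ay": 0, "az": 0}, {"claw": 1, "tx": 0, "ty": 0, "tz": 0, "ax": 0, "ay": 0, "az": 0}]}}

```text
clock: 8.8
tcp_pos: [0.5891, -0.0653, 0.2383]
orientation: [2.113, 2.324, 0.001]
contact_force: [-0.1, 0.9, 0.5]
grip_width: 0.0
gripper_force: 0.7
```

>>> {"fn": "arm_command", "kwargs": {"plan": [{"claw": 1, "tx": 0, "ty": 0, "tz": 0.001, "ax": 0, "ay": 0, "az": 0}, {"claw": 1, "tx": 0, "ty": 0, "tz": 0.001, "ax": 0, "ay": 0, "az": 0}, {"claw": 1, "tx": 0, "ty": 0, "tz": 0.001, "ax": 0, "ay": 0, "az": 0}, {"claw": 1, "tx": 0, "ty": 0, "tz": 0.001, "ax": 0, "ay": 0, "az": 0}, {"claw": 1, "tx": 0, "ty": 0, "tz": 0.001, "ax": 0, "ay": 0, "az": 0}, {"claw": 1, "tx": 0, "ty": 0, "tz": 0.001, "ax": 0, "ay": 0, "az": 0}, {"claw": 1, "tx": 0, "ty": 0, "tz": 0.001, "ax": 0, "ay": 0, "az": 0}, {"claw": 1, "tx": 0, "ty": 0, "tz": 0, "ax": 0, "ay": 0, "az": 0}, {"claw": 1, "tx": 0, "ty": 0, "tz": 0, "ax": 0, "ay": 0, "az": 0}, {"claw": 1, "tx": 0, "ty": 0, "tz": 0, "ax": 0, "ay": 0, "az": 0}]}}

```text
clock: 9.63
tcp_pos: [0.5891, -0.0653, 0.2324]
orientation: [2.113, 2.324, -0.0]
contact_force: [-3.5, -0.5, 12.4]
grip_width: -0.0
gripper_force: 6.4
```

The right bolt sank about 7 mm and bottomed at 12 N. I'll retreat, half-open the fingers, move over its handle bar and look.

>>> {"fn": "arm_command", "kwargs": {"plan": [{"claw": 1, "tx": 0, "ty": 0, "tz": -0.025, "ax": 0, "ay": 0, "az": 0}, {"claw": 1, "tx": 0, "ty": 0, "tz": -0.025, "ax": 0, "ay": 0, "az": 0}, {"claw": 0.5, "tx": 0, "ty": -0.02, "tz": -0.02, "ax": 0, "ay": 0, "az": 0}, {"claw": 0.5, "tx": 0, "ty": -0.02, "tz": 0, "ax": 0, "ay": 0, "az": 0}, {"claw": 0.5, "tx": 0, "ty": -0.016, "tz": 0, "ax": 0, "ay": 0, "az": 0}, {"claw": 0.5, "tx": 0, "ty": -0.007, "tz": 0, "ax": 0, "ay": 0, "az": 0}, {"claw": 0.5, "tx": 0, "ty": 0, "tz": 0, "ax": 0, "ay": 0, "az": 0}, {"claw": 0.5, "tx": 0, "ty": 0, "tz": 0, "ax": 0, "ay": 0, "az": 0}, {"claw": 0.5, "tx": 0, "ty": 0, "tz": 0, "ax": 0, "ay": 0, "az": 0}, {"claw": 0.5, "tx": 0, "ty": 0, "tz": 0, "ax": 0, "ay": 0, "az": 0}]}}

```text
clock: 10.47
tcp_pos: [0.5271, -0.0711, 0.301]
orientation: [-2.113, -2.325, -0.001]
contact_force: [-0.1, 0.7, -0.6]
grip_width: 0.0425
gripper_force: 0.0
```

```bash
python3 - <<'E'
from h import *
o=r.get_obs();print(o['clock'],o['tcp_pos'],o['contact_force'],o['grip_width'],o['joints'].round(2)); T=cam('wrist')
f=r.grab_frame('wrist'); cv2.imwrite('pics/w3.png',f[:,:,::-1])
M=R.from_rotvec(o['orientation']).as_matrix()
for t in ['bolt_right_top','cap_right_grip','cap_right_hinge']:
    for c,p in find(r.tip_of,t,'wrist',T): print(t,c,p,'tool',(M.T@(p-o['tcp_pos'])).round(4))
print(np.round(M,3))
E
```

```text
10.4667 [ 0.52712457 -0.07111981  0.30102432] [-0.10276455  0.72115059 -0.59621367] 0.04254164831135573 [ 0.42  0.42 -0.5   1.97  0.27  0.82 -0.13]
bolt_right_top 0.7 [ 0.5868 -0.0635  0.0582] tool [0.0018 0.06   0.2428]
cap_right_grip 0.65 [ 0.5232 -0.0693  0.0851] tool [ 0.0021 -0.0038  0.2159]
cap_right_hinge 0.7 [ 0.6199 -0.0611  0.0445] tool [0.001  0.0932 0.2566]
[[-0.095  0.995  0.   ]
 [ 0.995  0.095  0.   ]
 [ 0.     0.    -1.   ]]
```

View pics/w3.png

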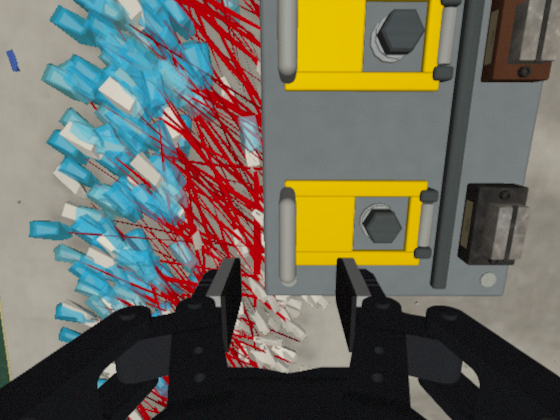

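The sunk bolt at (381,224) stands lower than the middle one. The handle bar at column 288 lies midway between the fingers at columns 228 and 348, and the pads lie within its length. I'll shift slightly, descend and close.

>>> {"fn": "arm_command", "kwargs": {"plan": [{"claw": 0.5, "tx": 0.0015, "ty": -0.002, "tz": 0.015, "ax": 0, "ay": 0, "az": 0}, {"claw": 0.5, "tx": 0, "ty": 0, "tz": 0.015, "ax": 0, "ay": 0, "az": 0}, {"claw": 0.5, "tx": 0, "ty": 0, "tz": 0.015, "ax": 0, "ay": 0, "az": 0}, {"claw": 0.5, "tx": 0, "ty": 0, "tz": 0.01, "ax": 0, "ay": 0, "az": 0}, {"claw": 0.5, "tx": 0, "ty": 0, "tz": 0.007, "ax": 0, "ay": 0, "az": 0}, {"claw": 0.7, "tx": 0, "ty": 0, "tz": 0, "ax": 0, "ay": 0, "az": 0}, {"claw": 1, "tx": 0, "ty": 0, "tz": 0, "ax": 0, "ay": 0, "az": 0}, {"claw": 1, "tx": 0, "ty": 0, "tz": 0, "ax": 0, "ay": 0, "az": 0}, {"claw": 1, "tx": 0, "ty": 0, "tz": 0, "ax": 0, "ay": 0, "az": 0}, {"claw": 1, "tx": 0, "ty": 0, "tz": 0, "ax": 0, "ay": 0, "az": 0}], "squeeze": 30}}

```text
clock: 11.5
tcp_pos: [0.5258, -0.0698, 0.2404]
orientation: [2.111, 2.322, 0.006]
contact_force: [5.8, 1.0, -3.7]
grip_width: 0.0087
gripper_force: 29.2
```

>>> {"fn": "arm_command", "kwargs": {"plan": [{"claw": 1, "tx": 0, "ty": 0.002, "tz": -0.0048, "ax": 0, "ay": 0, "az": 0}, {"claw": 1, "tx": 0, "ty": 0.0023, "tz": -0.0047, "ax": 0, "ay": 0, "az": 0}, {"claw": 1, "tx": 0, "ty": 0.0025, "tz": -0.0046, "ax": 0, "ay": 0, "az": 0}, {"claw": 1, "tx": 0, "ty": 0.0027, "tz": -0.0044, "ax": 0, "ay": 0, "az": 0}, {"claw": 1, "tx": 0, "ty": 0.003, "tz": -0.0043, "ax": 0, "ay": 0, "az": 0}, {"claw": 1, "tx": 0, "ty": 0.0032, "tz": -0.0041, "ax": 0, "ay": 0, "az": 0}, {"claw": 1, "tx": 0, "ty": 0.0034, "tz": -0.004, "ax": 0, "ay": 0, "az": 0}, {"claw": 1, "tx": 0, "ty": 0.0036, "tz": -0.0038, "ax": 0, "ay": 0, "az": 0}, {"claw": 1, "tx": 0, "ty": 0.0038, "tz": -0.0036, "ax": 0, "ay": 0, "az": 0}, {"claw": 1, "tx": 0, "ty": 0.004, "tz": -0.0034, "ax": 0, "ay": 0, "az": 0}]}}

```text
clock: 12.33
tcp_pos: [0.554, -0.0671, 0.281]
orientation: [-2.112, -2.323, 0.003]
contact_force: [-0.8, -0.0, -4.7]
grip_width: 0.0086
gripper_force: 29.2
```

```bash
python3 - <<'E'
from h import *
f=r.grab_frame('wrist'); cv2.imwrite('pics/w4.png',f[:,:,::-1])
y=lambda t:np.array([93*(1-np.cos(t))+36*np.sin(t),93*np.sin(t)+36*(np.cos(t)-1)])
print(np.diff([y(np.radians(a)) for a in range(30,61,3)],axis=0).round(1).tolist())
E
```

```text
[[4.2, 3.2], [4.3, 2.9], [4.5, 2.7], [4.6, 2.5], [4.7, 2.2], [4.8, 2.0], [4.9, 1.7], [5.0, 1.5], [5.1, 1.2], [5.1, 0.9]]
```

View pics/w4.png

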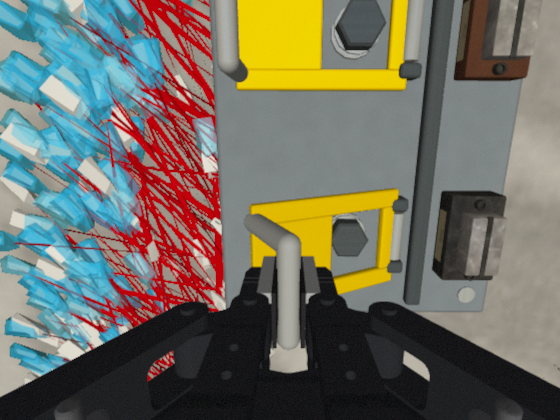

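The right cap is rising: its bar runs through the fingers at column 288, gripped between the pads. The middle cap stays shut. I'll carry on to 60°.

>>> {"fn": "arm_command", "kwargs": {"plan": [{"claw": 1, "tx": 0, "ty": 0.0042, "tz": -0.0032, "ax": 0, "ay": 0, "az": 0}, {"claw": 1, "tx": 0, "ty": 0.0043, "tz": -0.0029, "ax": 0, "ay": 0, "az": 0}, {"claw": 1, "tx": 0, "ty": 0.0045, "tz": -0.0027, "ax": 0, "ay": 0, "az": 0}, {"claw": 1, "tx": 0, "ty": 0.0046, "tz": -0.0025, "ax": 0, "ay": 0, "az": 0}, {"claw": 1, "tx": 0, "ty": 0.0047, "tz": -0.0022, "ax": 0, "ay": 0, "az": 0}, {"claw": 1, "tx": 0, "ty": 0.0048, "tz": -0.002, "ax": 0, "ay": 0, "az": 0}, {"claw": 1, "tx": 0, "ty": 0.0049, "tz": -0.0017, "ax": 0, "ay": 0, "az": 0}, {"claw": 1, "tx": 0, "ty": 0.005, "tz": -0.0015, "ax": 0, "ay": 0, "az": 0}, {"claw": 1, "tx": 0, "ty": 0.0051, "tz": -0.0012, "ax": 0, "ay": 0, "az": 0}, {"claw": 1, "tx": 0, "ty": 0.0051, "tz": -0.0009, "ax": 0, "ay": 0, "az": 0}]}}

```text
clock: 13.22
tcp_pos: [0.6018, -0.0625, 0.3029]
orientation: [2.113, 2.324, -0.001]
contact_force: [-4.7, 0.1, 7.9]
grip_width: 0.0086
gripper_force: 31.3
```

>>> {"fn": "arm_command", "kwargs": {"plan": [{"claw": 1, "tx": 0, "ty": 0, "tz": 0, "ax": 0, "ay": 0, "az": 0}, {"claw": 1, "tx": 0, "ty": 0, "tz": 0, "ax": 0, "ay": 0, "az": 0}, {"claw": 1, "tx": 0, "ty": 0, "tz": 0, "ax": 0, "ay": 0, "az": 0}, {"claw": 1, "tx": 0, "ty": 0, "tz": 0, "ax": 0, "ay": 0, "az": 0}, {"claw": 1, "tx": 0, "ty": 0, "tz": 0, "ax": 0, "ay": 0, "az": 0}, {"claw": 1, "tx": 0, "ty": 0, "tz": 0, "ax": 0, "ay": 0, "az": 0}, {"claw": 1, "tx": 0, "ty": 0, "tz": 0, "ax": 0, "ay": 0, "az": 0}, {"claw": 1, "tx": 0, "ty": 0, "tz": 0, "ax": 0, "ay": 0, "az": 0}, {"claw": 1, "tx": 0, "ty": 0, "tz": 0, "ax": 0, "ay": 0, "az": 0}, {"claw": 1, "tx": 0, "ty": 0, "tz": 0, "ax": 0, "ay": 0, "az": 0}]}}

```text
clock: 14.05
tcp_pos: [0.602, -0.0626, 0.3028]
orientation: [2.112, 2.323, 0.002]
contact_force: [-2.3, 0.4, 5.8]
grip_width: 0.0088
gripper_force: 31.3
```

```bash
python3 - <<'E'
from h import *
o=r.get_obs();M=R.from_rotvec(o['orientation']).as_matrix()
g=o['tcp_pos']+M[:,2]*.155
h=np.array([.5891,-.0653])+.030*np.array([.9955,.094])
d=(g[:2]-h)@[.9955,.094];print('grasp',g,'d',d,'angle',180-np.degrees(np.arctan2(g[2]-.048,d))-np.degrees(np.arctan2(36,93)))
T=cam('wrist');f=r.grab_frame('wrist'); cv2.imwrite('pics/w5.png',f[:,:,::-1])
f=r.grab_frame('side'); cv2.imwrite('pics/s5.png',cv2.resize(f[190:290,180:340,::-1],(800,500)))
Ts=cam('side')
for t in ['cap_right_grip','bolt_right_top']: print(t,find(r.tip_of,t,'wrist',T),find(r.tip_of,t,'side',Ts))
E
```

```text
grasp [ 0.60227077 -0.06265268  0.1477721 ] d -0.01663533543877598 angle 59.37270144960513
cap_right_grip [(0.68, array([ 0.6028, -0.0631,  0.1468]))] [(0.6, array([ 0.6057, -0.0597,  0.1408]))]
bolt_right_top [(0.6, array([ 0.5903, -0.0645,  0.0581])), (0.41, array([0.5767, 0.0498, 0.0022]))] [(0.52, array([ 0.5868, -0.0626,  0.061 ]))]
```

View pics/s5.png

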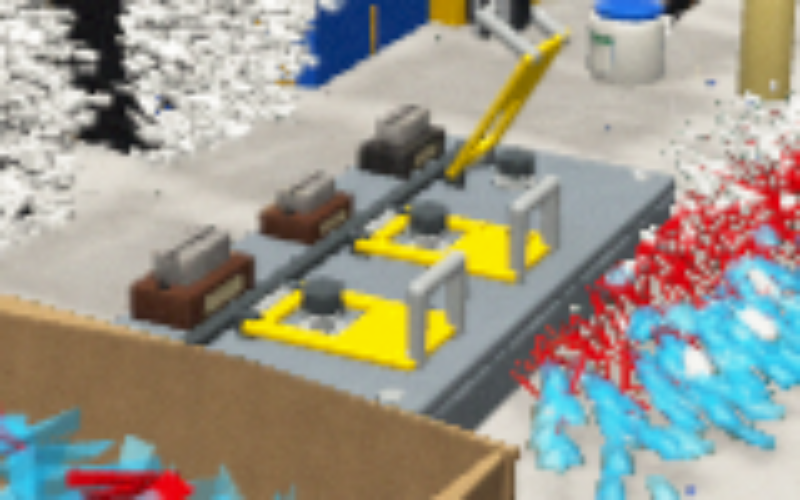

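View pics/w5.png

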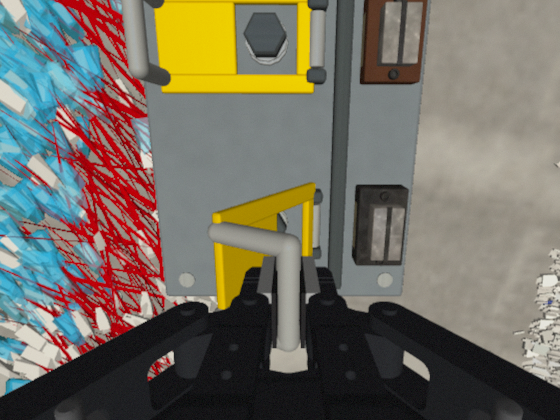

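The side crop shows the right cap standing steeply open, from (455,175) to (560,40), with its bolt at (515,165) clear. The other two caps are shut. In the wrist picture the bar is held between the pads at column 288. The measured angle is about 59°, steady.

```bash
python3 -c "
from bench import r
print(r.hand_in())"
```

```text
the job is handed in; nothing more can be done
None
```

I tapped all three bolts from left to right. The right one was loose and sank about 7 mm. I handed in with its cap held at about 59°, the other two caps shut and the bystanders not touched.

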